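Check the dish conveyor's roller limit switch and shut its guard

ROBOT

A 7-joint arm with a two-finger parallel gripper is mounted at the origin on the work surface. World frame = base frame: x ahead of the robot, y to its left, z up, the work surface at z = 0. Lengths are in m, angles in rad, forces in N, time in s.
With the tool pointing down it reaches from about 0.4 to 0.85 m from the base axis. Payload 10.4 kg.
Tool frame: the origin (TCP) lies between the finger pads; the fingertips stand 8 mm ahead of it and the grasp point (between the pads) lies 11 mm behind it; z points along the fingers, y is the line along which they close (so a half turn about z gives the same grasp; the last joint's range is limited). The gripper opens to 85 mm and grips with 20 to 120 N. Pads are 22 mm wide; open, the fingers measure 114 mm over their backs; the gripper's body (76 mm by 85 mm) begins 54 mm behind the grasp point. The pads swing forward as they close: fully open they stand 13 mm farther back than shut.
Start: joints at [1.185, 0.332, -0.065, 1.46, 0.022, 1.35, -0.088], TCP at [0.222, -0.584, 0.239] pointing down, gripper open.
Joint ranges: [-2.6, 2.6], [-0.5, 2.12], [-1.47, 1.34], [0.16, 2.42], [-1.27, 4.41], [0.06, 2.06], [-2.6, 2.6]. Speed limits (rad/s): [2.22, 2.22, 2.79, 2.79, 3.14, 3.14, 3.14].

INTERFACE

Orientations are given as a unit quaternion [x, y, z, w].
In Python, from bench import r, cams gives the robot as it stands.
- The arm moves only by the tool move_arm, never from a script. Its argument "motion" is text: rows parted by semicolons, each of 7 numbers parted by spaces: the shift along the tool's x, y, z in mm, then the turn, a rotation vector about the tool's x, y, z in degrees, then the opening in per cent of the stroke, from 0 (shut) to 100 (fully open). A call has 1 to 20 rows; each row is the pose to reach, as a shift and turn from the pose commanded when the call began, along the tool's axes at that moment; what a row does not reach only later rows make up. A row lasts 1/8 s, in which the tool goes at most 62.5 mm and 10.7 degrees, less where a joint would pass 70% of its speed; a pose out of reach is approached as far as the arm can. A call with a gripper value outside its range is refused whole. The fingers move at their own pace and stop on an object; "squeeze" is the grip in N (left out, the last holds). Time passes only in rows, so rows that repeat a pose let the fingers close. It gives the time, the measured TCP pose, the force, the opening and the grip force at its end, in the units of the state.
- r.get_state(): the state, without advancing time (a new reading comes with each control period).
- cams.get_image(name): name is "scene" or "top"; returns (picture, depth): 480x640x3 uint8, blue, green, red; 480x640 float32, m along the optical axis (not along the pixel's ray), 0 where there is no reading.
- cams.camera_model(name): a dict with "intrinsics" (3x3 intrinsics, pixels), "distortion" ([k1, k2, p1, p2, k3] as OpenCV has them; the pictures are not rectified), "R" (3x3) and "t" (3): a world point X has camera coordinates R X + t. Camera axes: x right, y down, z forward; pixel columns grow to the right and rows downward; lengths in m; the calibration is good to about 2 mm. A picture is of the moment at which its call begins. camera_model takes no time and is no camera call.
- r.hand_in(): hands the job in; it is judged then, once.
The state is a dict: "time_s": time; "joint_pos": joint angles; "qd": joint speeds; "effort": joint torques, N m; "position": TCP position; "ee_rot": TCP orientation; "force": force on the tool from outside, world axes, zero at the start; "torque": the same for the moment, N m; "gripper_width": finger opening in m; "grasp_force": force on a finger pad.
Only numpy, scipy, OpenCV 4.12 (cv2) and the standard library are available. Lean on these libraries where they do the work, as an engineer would, in place of code of your own. Each camera call takes 0.05 s, during which the arm holds its last target. There are 200 camera calls.

TASK

The clear guard over the culture-dish conveyor has been left up so that its limit switch can be checked. Reach in under the raised guard and push the arm of the roller-lever switch (the one with a roller on its arm, not the one with the bare rod) along the belt, away from the robot, until it clicks, stopping short of its end stop, and let it spring fully back; then push the guard down until it is fully shut. Leave the other switch alone, and the dishes and jars where they stand.

Things in the scene. Friction and masses are not known exactly. Their poses are not given: they have to be found in the camera images.
- conveyor: Fixed dish conveyor: white base 270 (x) x 420 (y) x 20 mm, origin at the centre of its underside on the table; its +y runs along its black belt, away from the robot; +x to the robot's right (yaw near -90 degrees). Belt 96 mm wide, centred at x = -52 mm, top 26 mm up. Posts at y = +-195 mm: x = 122 and -116 mm (133 mm high). The switches stand at y = +90 and -90 mm; which is where varies.
- hinge (a point): Middle of the guard's hinge line, 140 mm above the table, at x = 130 mm, y = 0 of the conveyor; its axes are the conveyor's, and the hinge line runs along y.
- cover (a joint): Guard angle (rad): 0 = shut, level; starts at 0.8 to 0.95; stop 1.0. Aluminium frame round a solid 4 mm clear panel, reaching 230 mm from its hinge to the robot's left and sloping up over both switches: an upright tool does not fit at the roller, one tilted 40 degrees (coming in from the left, pointing down along the conveyor's +x) does. Stays where left; 1 to 4 N on its front bar pushes it down.
- cover_edge (a point): Middle of the guard's front bar (14 x 14 mm section, 410 mm long), 223 mm from the hinge line; x points along the guard to the hinge, y along the bar, z out of the outer (upper, far) face, on which to push it shut. The bar's faces are 7 mm from this point.
- roller_switch: The roller-lever switch: a grey metal housing 42 x 42 x 58 mm high, with a steel arm in front of it that carries a roller. Origin at the middle of the lower edge of the housing's front face (towards the belt), 20 mm above the table; axes as the conveyor's; the housing reaches from x = 0 to 42 mm.
- roller_lever (a joint): Angle of the roller arm (rad): 0 = upright, at rest; grows as the roller is pushed towards the conveyor's +y (away from the robot); no swing the other way. It clicks at 0.45 (roller moved 22 mm along y); keep it below 0.85 (38 mm); end stop at 1.0. A spring returns it: about 2 N at the roller at 0.1 rad, 5 N at 0.45, 7 N at 0.7.
- roller (a point): Centre of the black roller, 24 mm diameter, 14 mm long along x; at rest 110 mm above the table, 16 mm in front (-x) of the housing, 50 mm straight above the arm's pivot (which runs along x). The arm (11 mm wide, 5 mm thick) lies behind the roller. Free for 60 mm on the roller's -y side.
- rod_lever (a joint): Angle (rad) of the other switch's bare steel rod (6 mm thick, 60 mm long, no roller), 0 = upright, at rest. To be left alone (below 0.2).
- rod_point (a point): Point 6 mm in front of the bare rod, 50 mm above its pivot and 110 mm above the table. The rod switch has the same housing as the roller switch.
- belt_dishes: Two stacked culture dishes, 90 mm in diameter, 30 mm high together, loose on the belt; origin at the centre of their underside. To be left where they are.
- dish_stack_a: Loose stack of nine culture dishes, 90 mm in diameter, 135 mm high, on the table to the left; origin at the centre of its underside. To be left alone.
- dish_stack_b: Loose stack of six culture dishes, 90 mm in diameter, 90 mm high, on the table to the right; origin at the centre of its underside. To be left alone.
- jar_a: Loose white jar with a screw lid, 74 mm in diameter, 93 mm high, on the table to the right; origin at the centre of its underside. To be left alone.
- jar_b: The same kind of jar (74 mm diameter, 93 mm high) on the table to the left; origin at the centre of its underside. To be left alone.

How it is judged:
On the way, in this order (a step that is already met when the one before it is completed fails the run):
1. with the guard still up, the roller arm is pushed until the switch clicks (past 0.45 rad) (value of joint roller_lever above 0.45 rad and value of joint cover above 0.6 rad), for 0.05 s.
2. the roller arm is let go and springs back upright, the guard still up (value of joint roller_lever below 0.08 rad and value of joint cover above 0.6 rad), for 0.1 s.
At the end, for the whole second after the job is handed in: The guard is fully shut (within 0.04 rad, 9 mm at its front bar), and the roller arm and the rod stand upright at rest (within 0.08 rad) (value of joint cover below 0.04 rad and value of joint each of roller_lever, rod_lever below 0.08 rad); the robot touches nothing.
It fails at once if the roller arm is driven to its end stop (0.85 rad or more) (value of joint roller_lever above 0.85 rad).
It fails at once if the rod switch is deflected (value of joint rod_lever above 0.2 rad).
It fails at once if a dish stack or a jar is shifted by more than 25 mm (distance of any of belt_dishes, dish_stack_a, dish_stack_b, jar_a, jar_b from where it was at the start of the episode above 0.025 m).
It also fails if it takes over 53 s, if anything falls off the work surface, if the arm or the gripper's body presses on something with over 40 N, if the wrist force passes 120 N, or if a joint passes its speed limit or range.

## Working session

There is one attempt and no reset: what is moved stays moved. The work goes in short steps, Python scripts to look and compute and a tool call to move; the robot and the scene stay as the last step left them, time stands still between calls to the robot, and variables do not carry over. Pictures are saved under pics/ and viewed, at most 13 in all, crops included, and the job is handed in when it is done.

Besides the shell and the picture viewer there is one more tool, called after "Request:" by a JSON object that holds its "fn" and its "kwargs", one argument or row to a line. move_arm: Moves the arm, as the interface text tells. Its arguments: {"type":"object","properties":{"motion":{"type":"string"},"squeeze":{"type":"number"}},"required":["motion"]}

```bash
mkdir -p pics; ls; python3 - <<'E'
from bench import r,cams
import cv2,numpy as np
for n in("scene","top"):
    im,d=cams.get_image(n); cv2.imwrite(f"pics/{n}0.png",im); np.save(f"pics/{n}0.npy",d)
    m=cams.camera_model(n); print(n,{k:np.round(v,4).tolist() for k,v in m.items()})
s=r.get_state();print({k:np.round(v,3).tolist() for k,v in s.items()})
E
```

```text
pics
scene {'intrinsics': [[578.5417, 0.0, 326.519], [0.0, 578.5417, 233.1625], [0.0, 0.0, 1.0]], 'distortion': [0.042, 0.0, 0.0, 0.0, 0.0], 'R': [[-0.7118, 0.7022, 0.0139], [0.5684, 0.5875, -0.576], [-0.4126, -0.4021, -0.8173]], 't': [0.372, -0.2361, 1.8699]}
top {'intrinsics': [[442.6037, 0.0, 320.4787], [0.0, 442.6037, 241.2352], [0.0, 0.0, 1.0]], 'distortion': [-0.0121, 0.0, 0.0, 0.0, 0.0], 'R': [[0.0288, -0.9996, -0.0081], [-0.9933, -0.0277, -0.1126], [0.1123, 0.0113, -0.9936]], 't': [0.0014, 0.5413, 1.36]}
{'time_s': 0.1, 'joint_pos': [1.185, 0.333, -0.065, 1.461, 0.022, 1.35, -0.089], 'qd': [-0.0, -0.002, 0.001, -0.002, -0.0, -0.001, -0.002], 'effort': [0.001, -62.675, 0.049, -39.243, 0.016, 0.007, -0.0], 'position': [0.222, -0.584, 0.239], 'ee_rot': [0.984, 0.18, -0.0, -0.001], 'force': [-0.661, 0.23, -0.278], 'torque': [-0.011, 0.027, 0.021], 'grasp_force': 0.0, 'gripper_width': 0.086}
```

View pics/scene0.png

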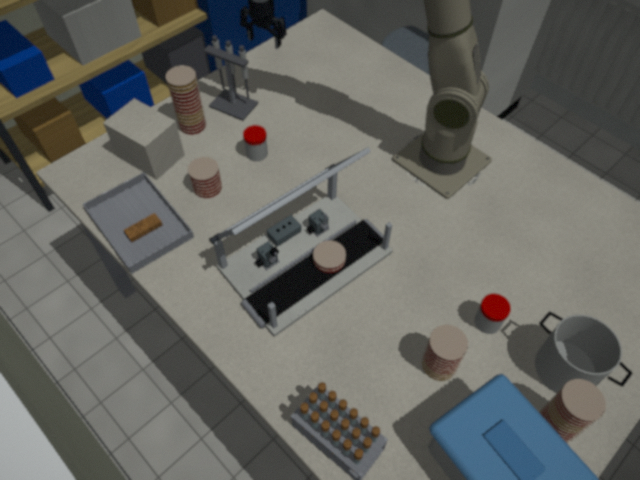

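View pics/top0.png

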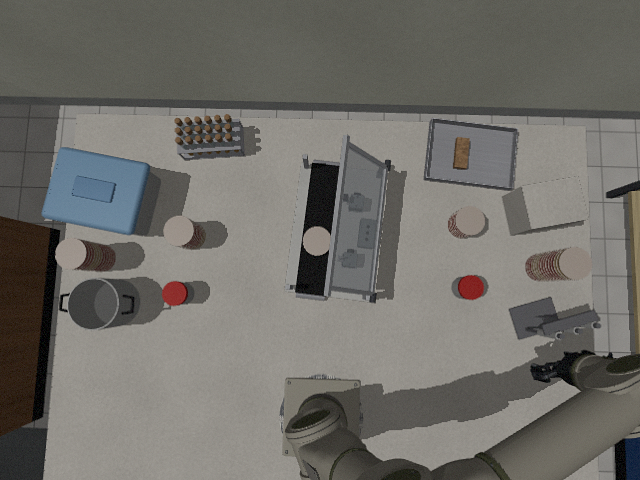

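The scene view has the conveyor at about (310,255), with the raised guard's front bar from (215,240) to (370,152). In the top view the base spans (290–390, 155–300), with the robot below it. I'll crop closer on both.

```bash
python3 - <<'E'
import cv2,numpy as np
a=cv2.imread("pics/scene0.png")[140:335,200:405]; b=cv2.imread("pics/top0.png")[130:310,275:400]
a=cv2.resize(a,None,fx=2.9,fy=2.9,interpolation=3)[:600]; 
b=cv2.resize(b,None,fx=3.2,fy=3.2,interpolation=3)
cv2.imwrite("pics/c1.png",a); cv2.imwrite("pics/c2.png",b); print(a.shape,b.shape)
E
```

```text
(566, 594, 3) (576, 400, 3)
```

View pics/c1.png

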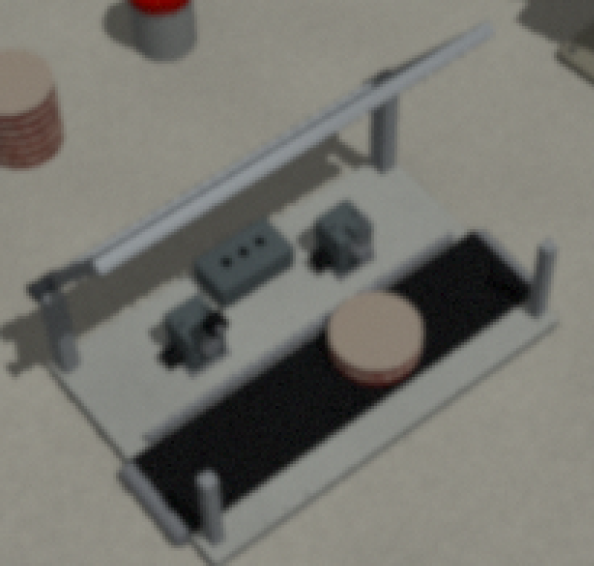

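View pics/c2.png

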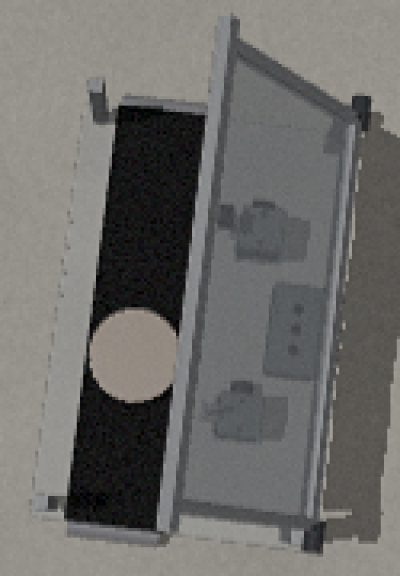

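The black roller is at c1 (215,322) and c2 (228,215), so the roller switch is the far one at y=+90. The rod switch is near the robot. Post tops are at c1 (547,245) and (207,475), and the bar ends at c1 (490,28) and (98,268). Next I'll measure these.

```bash
cat >h.py <<'E'
import cv2,numpy as np
from bench import r,cams
def ray(n,px):
    m=cams.camera_model(n);K,D,R,t=[np.array(m[k]) for k in("intrinsics","distortion","R","t")]
    u=cv2.undistortPoints(np.array(px,float).reshape(-1,1,2),K,D).reshape(-1,2)
    return -R.T@t,np.c_[u,np.ones(len(u))]@R
def plane(n,px,z):
    c,d=ray(n,px);return c+d*((z-c[2])/d[:,2])[:,None]
def tri(p,q):
    c1,d1=ray("scene",p);c2,d2=ray("top",q);o=[]
    for a,b in zip(d1,d2):
        s=np.linalg.lstsq(np.c_[a,-b],c2-c1,rcond=None)[0]
        o.append(np.r_[(c1+s[0]*a+c2+s[1]*b)/2,np.linalg.norm(c1+s[0]*a-c2-s[1]*b)])
    return np.array(o)
S=lambda p:np.array(p)/2.9+[200,140]
T=lambda p:np.array(p)/3.2+[275,130]
E
python3 - <<'E'
from h import *
np.set_printoptions(precision=4,suppress=True)
print("posts scene",plane("scene",S([(547,245),(207,475)]),.133))
print("posts top",plane("top",T([(97,83),(40,502)]),.133))
print("roller",plane("scene",S([(215,320)]),.11),plane("top",T([(227,215)]),.11))
print("bar tri",tri(S([(488,28),(98,265)]),T([(228,20),(168,530)])[::-1]))
for n in("scene","top"):
    im=cv2.imread(f"pics/{n}0.png");m=(im.max(2)<38).astype(np.uint8)
    m[:140]=0;m[335:]=0
    k,l,s,c=cv2.connectedComponentsWithStats(m);ok=[i for i in range(1,k) if 220<c[i][0]<400 and s[i,4]>300];i=max(ok,key=lambda i:s[i,4])
    ys,xs=np.nonzero(l==i);P=plane(n,np.c_[xs,ys],.026)[:,:2]
    (c0,wh,a)=cv2.minAreaRect(P.astype(np.float32));print(n,"belt",s[i],c0,wh,a)
    # left edge fit (max world y per x bin)
    b=np.round(P[:,0]/.01);e=np.array([[v*.01,P[b==v,1].max(),P[b==v,1].min()] for v in np.unique(b)])[2:-2]
    for j in(1,2):
        f=np.polyfit(e[:,0],e[:,j],1);print(" edge",j,"slope deg",np.degrees(np.arctan(f[0])),"y at x=.6",np.polyval(f,.6),"res",np.std(e[:,j]-np.polyval(f,e[:,0])))
E
```

```text
posts scene [[0.3975 0.1081 0.133 ]
 [0.7818 0.0689 0.133 ]]
posts top [[0.7836 0.0681 0.133 ]
 [0.3947 0.1066 0.133 ]]
roller [[ 0.6642 -0.0556  0.11  ]] [[ 0.6668 -0.0565  0.11  ]]
bar tri [[ 0.3744 -0.0073  0.3174  0.0009]
 [ 0.7791 -0.0442  0.321   0.0009]]
scene belt [ 247  254   89   69 2209] (0.6738960146903992, 0.016526006162166595) (0.092629574239254, 0.2350522130727768) 85.13983154296875
 edge 1 slope deg -6.385869776384336 y at x=.6 0.06929335414128918 res 0.003208176863607342
 edge 2 slope deg -5.581304966343755 y at x=.6 -0.020546982592288147 res 0.00048104584764160284
top belt [ 303  163   36   73 1758] (0.6742535829544067, 0.01976856216788292) (0.08769546449184418, 0.23745834827423096) 84.84075927734375
 edge 1 slope deg -5.346724476649359 y at x=.6 0.06909594710673336 res 0.0008971057074742545
 edge 2 slope deg -5.448158951521492 y at x=.6 -0.01599565022033851 res 0.0008781671119669481
```

```bash
cat >>h.py <<'E'
from scipy.spatial.transform import Rotation as Ro
C=np.array([.5783,-.0275,0]);g=np.radians(5.5)
X=np.array([-np.sin(g),-np.cos(g),0]);Y=np.array([np.cos(g),-np.sin(g),0]);Z=np.array([0,0,1.])
def W(x,y,z):return C+x*X+y*Y+z*Z
def Rt(tilt):
    s,c=np.sin(np.radians(tilt)),np.cos(np.radians(tilt));return np.c_[Y,c*X+s*Z,s*X-c*Z]
def rel(p,R,s=None):
    s=s or r.get_state();q=Ro.from_quat(s["ee_rot"]).as_matrix()
    print(np.round(q.T@(p-s["position"])*1e3,1),np.round(Ro.from_matrix(q.T@R).as_rotvec(degrees=True),1))
def show():
    s=r.get_state();q=Ro.from_quat(s["ee_rot"]).as_matrix();d=s["position"]-C
    print("t",s["time_s"],"conv mm",np.round([d@X*1e3,d@Y*1e3,d[2]*1e3],1),"err",np.round(Ro.from_matrix(Rt(0).T@q).as_rotvec(degrees=True),1),"F",np.round(s["force"],1),"q",np.round(s["joint_pos"],2))
E
python3 - <<'E'
from h import *
show()
rel(np.array([.35,-.40,.45]),Rt(0));rel(np.array([.55,0,.48]),Rt(0));rel(W(-.24,.04,.46),Rt(0));rel(W(-.24,.04,.46),Rt(40))
E
```

```text
t 0.1 conv mm [ 588.1 -301.6  238.6] err [  0.1  -0.  -26.3] F [-0.7  0.2 -0.3] q [ 1.19  0.33 -0.06  1.46  0.02  1.35 -0.09]
[ 185.3 -126.8 -211.3] [-0.1  0.  26.3]
[ 514.2 -429.8 -240.9] [-0.1  0.  26.3]
[ 673.  -591.5 -220.7] [-0.1  0.  26.3]
[ 673.  -591.5 -220.7] [-39.4  -9.2  25.2]
```

Request:
{"fn": "move_arm", "kwargs": {
  "motion": "20 -14 -30 0 0 2 0;44 -30 -60 0 0 4 0;68 -46 -90 0 0 7 0;92 -62 -120 0 0 9 0;115 -79 -150 0 0 12 0;138 -95 -180 0 0 14 0;162 -111 -205 0 0 16 0;190 -130 -215 0 0 18 0;220 -158 -220 0 0 20 0;250 -186 -225 0 0 22 0;280 -214 -230 0 0 24 0;310 -242 -235 0 0 26 0;340 -270 -240 0 0 26 0;370 -298 -240 0 0 26 0;400 -325 -240 0 0 26 0;430 -353 -240 0 0 26 0;460 -381 -240 0 0 26 0;490 -408 -240 0 0 26 0;514 -430 -240 0 0 26 0;514 -430 -240 0 0 26 0"
}}

```text
time_s: 2.6
position: [0.5501, 0.0027, 0.4784]
ee_rot: [0.999, -0.043, -0.001, -0.001]
force: [-1.2, -1.6, 0.6]
gripper_width: 0.0002
grasp_force: 0.0
```

```bash
python3 - <<'E'
from h import *
show();rel(W(-.24,.04,.46),Rt(0));rel(W(-.24,.04,.46),Rt(40));rel(W(-.147,.035,.304),Rt(40))
E
```

```text
t 2.6 conv mm [-27.4 -31.  478.4] err [ 0.1 -0.1 -0.5] F [-1.2 -1.6  0.6] q [ 0.37  0.2  -0.57  1.15  0.11  1.82 -1.82]
[  73.  -211.9   18.5] [-0.1  0.1  0.5]
[  73.  -211.9   18.5] [-40.1  -0.1   0.6]
[  67.4 -118.8  174.4] [-40.1  -0.1   0.6]
```

Request:
{"fn": "move_arm", "kwargs": {
  "motion": "10 -30 2 0 0 0 0;20 -60 5 0 0 0 0;30 -90 8 -4 0 0 0;40 -120 10 -9 0 0 0;50 -150 13 -14 0 0 0;62 -180 16 -19 0 0 0;73 -212 18 -24 0 0 0;73 -212 18 -30 0 0 0;73 -212 18 -36 0 0 0;73 -212 18 -40 0 0.5 0;73 -212 18 -40 0 0.5 0;73 -212 18 -40 0 0.5 0"
}}

```text
time_s: 4.1
position: [0.6396, 0.1866, 0.4411]
ee_rot: [0.944, -0.048, -0.021, 0.326]
force: [0.5, -0.8, -2.3]
gripper_width: 0.0001
grasp_force: 0.0
```

```bash
python3 - <<'E'
from h import *
show();rel(W(-.147,.035,.304),Rt(40));rel(W(.02,.035,.104),Rt(40))
im,d=cams.get_image("scene");cv2.imwrite("pics/s1.png",cv2.resize(im[80:335,150:470],None,fx=2.3,fy=2.3,interpolation=3))
E
```

```text
t 4.1 conv mm [-219.    40.5  441.1] err [-38.1  -0.6   0.3] F [ 0.5 -0.8 -2.3] q [-0.95  0.85  1.08  0.69 -0.08  2.06 -1.72]
[ -3.8 -27.9 152.4] [-1.9  0.6 -0. ]
[ -0.9 -19.7 412.8] [-1.9  0.6 -0. ]
```

Request:
{"fn": "move_arm", "kwargs": {
  "motion": "0 -7 20 0 0 0 0;0 -14 45 0 0 0 0;-1 -20 70 -1 0 0 0;-2 -25 95 -2 0 0 0;-3 -28 125 -2 0.5 0 0;-4 -28 152 -2 0.5 0 0;-4 -28 152 -2 0.5 0 0"
}}

```text
time_s: 5.03
position: [0.6264, 0.1166, 0.3028]
ee_rot: [0.939, -0.045, -0.019, 0.341]
force: [-0.6, 1.0, 0.3]
gripper_width: -0.0001
grasp_force: 0.0
```

```bash
python3 - <<'E'
from h import *
show();rel(W(-.147,.035,.304),Rt(40));rel(W(.02,.035,.104),Rt(40))
im,d=cams.get_image("scene");cv2.imwrite("pics/s2.png",cv2.resize(im[80:335,150:470],None,fx=2.3,fy=2.3,interpolation=3))
E
```

```text
t 5.025 conv mm [-148.1   34.1  302.8] err [-39.9  -0.3   0. ] F [-0.6  1.   0.3] q [-1.12  0.8   1.1   1.2  -0.02  1.69 -1.78]
[ 0.9  1.6 -0.2] [-0.1  0.3  0.1]
[  2.1   1.5 260.3] [-0.1  0.3  0.1]
```

View pics/s2.png

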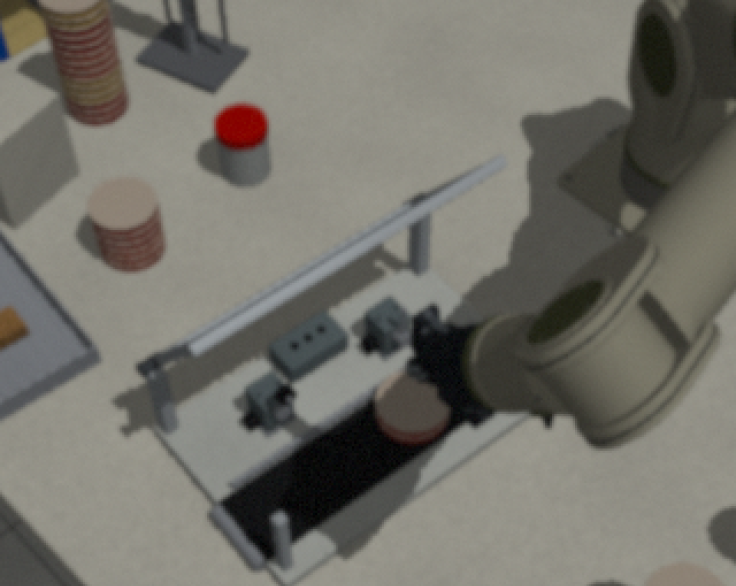

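The arm is left of the conveyor, with the gripper at (450,370) pointing in below the bar and the roller at (287,398). The path looks clear, so I'll insert along tool z.

Request:
{"fn": "move_arm", "kwargs": {
  "motion": "0 0 20 0 0 0 0;0 0 45 0 0 0 0;0 0 70 0 0 0 0;0 0 95 0 0 0 0;1 1 120 0 0 0 0;1 1 145 0 0 0 0;1 1 170 0 0 0 0;1 1 190 0 0 0 0;2 1 210 0 0 0 0;2 1 210 0 0 0 0"
}}

```text
time_s: 6.32
position: [0.6163, -0.0171, 0.1435]
ee_rot: [0.939, -0.045, -0.017, 0.341]
force: [0.1, -0.2, 0.3]
gripper_width: -0.0001
grasp_force: 0.0
```

```bash
python3 - <<'E'
from h import *
show();rel(W(.02,.035,.104),Rt(40))
for n,b in(("scene",(slice(140,335),slice(200,405))),("top",(slice(130,310),slice(275,400)))):
    im,d=cams.get_image(n);im=im[b];cv2.imwrite(f"pics/{n}3.png",cv2.resize(im,None,fx=2.9 if n=="scene" else 3.2,fy=2.9 if n=="scene" else 3.2,interpolation=3))
E
```

```text
t 6.325 conv mm [-14.   36.8 143.5] err [-39.9  -0.1  -0. ] F [ 0.1 -0.2  0.3] q [-1.06  0.83  1.06  1.56 -0.03  1.27 -1.78]
[-1.7  0.7 52.1] [-0.1  0.1  0.1]
```

View pics/scene3.png

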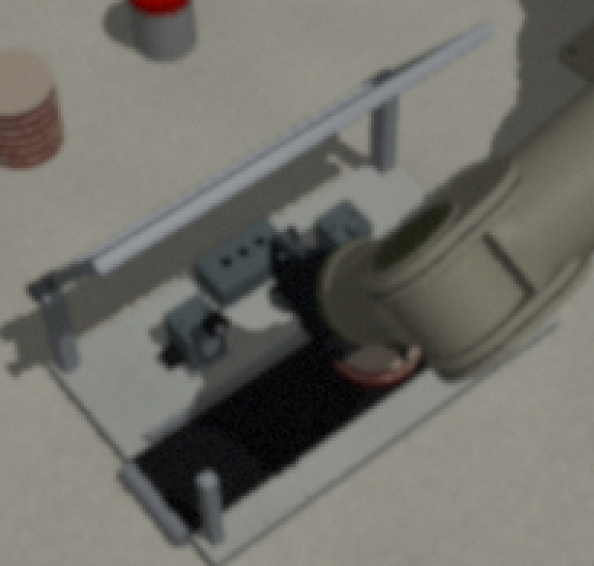

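The gripper is in under the bar near (290,270), clear of the dishes, with the roller at (215,322). I'll go the last 52 mm and then push along +y (tool x).

Request:
{"fn": "move_arm", "kwargs": {
  "motion": "-1 0 15 0 0 0 0;-1 0 30 0 0 0 0;-2 1 45 0 0 0 0;-2 1 52 0 0 0 0;-2 1 52 0 0 0 0"
}}

```text
time_s: 7.05
position: [0.6105, -0.051, 0.1038]
ee_rot: [0.939, -0.045, -0.017, 0.341]
force: [-0.2, -1.0, -0.2]
gripper_width: 0.0003
grasp_force: 0.0
```

Request:
{"fn": "move_arm", "kwargs": {
  "motion": "6 0 0 0 0 0 0;12 0 0 0 0 0 0;18 0 0 0 0 0 0;24 0 0 0 0 0 0;28 0 0 0 0 0 0;31 0 0 0 0 0 0;34 0 0 0 0 0 0;34 0 0 0 0 0 0"
}}

```text
time_s: 8.05
position: [0.6445, -0.0538, 0.104]
ee_rot: [0.939, -0.044, -0.017, 0.341]
force: [-2.5, -0.5, 1.2]
gripper_width: 0.0001
grasp_force: 0.8
```

```bash
python3 - <<'E'
from h import *
show()
E
```

```text
t 8.05 conv mm [ 19.9  68.5 104. ] err [-39.9  -0.1  -0.1] F [-2.5 -0.5  1.2] q [-0.95  0.9   1.01  1.53 -0.06  1.19 -1.75]
```

Request:
{"fn": "move_arm", "kwargs": {
  "motion": "4 0 0 0 0 0 0;8 0 0 0 0 0 0;12 0 0 0 0 0 0;12 0 0 0 0 0 0;12 0 0 0 0 0 0"
}}

```text
time_s: 8.68
position: [0.6565, -0.0549, 0.104]
ee_rot: [0.939, -0.044, -0.017, 0.341]
force: [-3.3, -0.4, 3.3]
gripper_width: -0.0003
grasp_force: 1.7
```

```bash
python3 - <<'E'
from h import *
show()
im,d=cams.get_image("scene");im2,d=cams.get_image("top");cv2.imwrite("pics/s4.png",np.hstack([cv2.resize(im[220:290,245:315],(420,420),interpolation=3),cv2.resize(im2[170:240,325:395],(380,420),interpolation=3)]))
E
```

```text
t 8.675 conv mm [ 19.8  80.5 104. ] err [-39.9  -0.1  -0.1] F [-3.3 -0.4  3.3] q [-0.93  0.92  1.01  1.49 -0.06  1.2  -1.74]
```

View pics/s4.png

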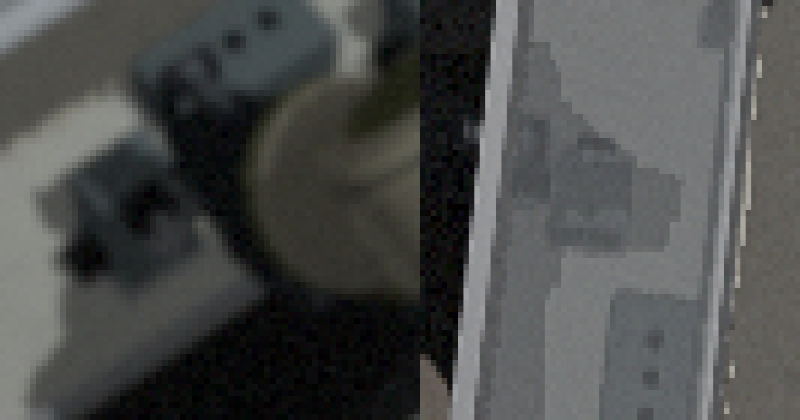

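Left half: the roller at about (150,205) has started to move with the finger against it. Contact matches the force reading, so I'll push on carefully, a little lower.

Request:
{"fn": "move_arm", "kwargs": {
  "motion": "3 0 2 0 0 0 0;6 0 4 0 0 0 0;9 0 4 0 0 0 0;12 0 4 0 0 0 0;12 0 4 0 0 0 0;12 0 4 0 0 0 0"
}}

```text
time_s: 9.52
position: [0.6673, -0.0584, 0.0996]
ee_rot: [0.939, -0.044, -0.018, 0.34]
force: [-5.7, 2.4, -2.4]
gripper_width: -0.0
grasp_force: 3.3
```

```bash
python3 - <<'E'
from h import *
show();print(np.round(r.get_state()["torque"],2))
im,d=cams.get_image("scene");cv2.imwrite("pics/s5.png",cv2.resize(im[220:290,245:315],(560,560),interpolation=3))
E
```

```text
t 9.525 conv mm [22.2 91.6 99.6] err [-39.8  -0.2  -0.1] F [-5.7  2.4 -2.4] q [-0.9   0.94  1.    1.46 -0.07  1.21 -1.73]
[ 1.29  0.98 -0.9 ]
```

View pics/s5.png

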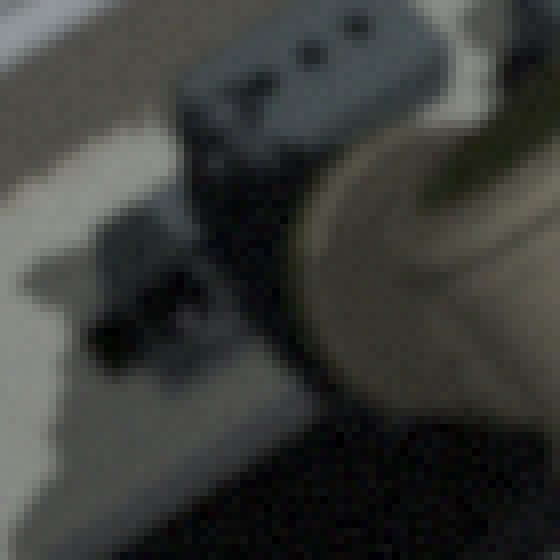

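The roller, at about (155,300), has moved clearly toward +y. I'll check its displacement by ray.

```bash
python3 - <<'E'
from h import *
for p,z in(((215/2.9+200,320/2.9+140),.11),((155/8+245,300/8+220),.104)):
    d=plane("scene",[p],z)[0]-C;print(np.round([d@X*1e3,d@Y*1e3],1))
E
```

```text
[19.7 88.2]
[ 20.9 119.4]
```

Request:
{"fn": "move_arm", "kwargs": {
  "motion": "2 0 0 0 0 0 0;2 0 0 0 0 0 0;2 0 0 0 0 0 0;2 0 0 0 0 0 0"
}}

```text
time_s: 10.07
position: [0.6689, -0.0585, 0.0992]
ee_rot: [0.939, -0.044, -0.019, 0.34]
force: [-6.8, 2.2, -3.0]
gripper_width: -0.0001
grasp_force: 3.8
```

```bash
python3 - <<'E'
from h import *
show()
E
```

```text
t 10.075 conv mm [22.2 93.1 99.2] err [-39.8  -0.3  -0.1] F [-6.8  2.2 -3. ] q [-0.9   0.94  0.99  1.46 -0.07  1.21 -1.73]
```

Force 6.8 N puts it well past the click and short of the stop. Now I'll let it spring back and withdraw.

Request:
{"fn": "move_arm", "kwargs": {
  "motion": "-6 0 0 0 0 0 0;-14 0 0 0 0 0 0;-24 0 0 0 0 0 0;-34 0 0 0 0 0 0;-46 0 0 0 0 0 0;-55 0 0 0 0 0 0;-55 0 0 0 0 0 0;-55 0 0 0 0 0 0"
}}

```text
time_s: 11.08
position: [0.6158, -0.0534, 0.1011]
ee_rot: [0.939, -0.044, -0.017, 0.341]
force: [-0.1, 0.2, 0.1]
gripper_width: 0.0004
grasp_force: 0.0
```

Request:
{"fn": "move_arm", "kwargs": {
  "motion": "0 0 -20 0 0 0 0;0 0 -45 0 0 0 0;0 0 -70 0 0 0 0;0 0 -95 0 0 0 0;0 0 -120 0 0 0 0;0 0 -145 0 0 0 0;0 0 -170 0 0 0 0;0 0 -195 0 0 0 0;0 0 -220 0 0 0 0;0 0 -245 0 0 0 0;0 0 -265 0 0 0 0;0 0 -265 0 0 0 0"
}}

```text
time_s: 12.58
position: [0.6328, 0.1162, 0.305]
ee_rot: [0.939, -0.044, -0.016, 0.34]
force: [-0.4, 0.5, -0.9]
gripper_width: 0.0001
grasp_force: 0.0
```

```bash
python3 - <<'E'
from h import *
show()
rel(W(-.20,.035,.40),Rt(40));rel(W(-.20,.035,.46),Rt(0));rel(W(-.004,.0,.46),Rt(0))
im,d=cams.get_image("scene");a=cv2.resize(im[140:335,200:405],(595,566),interpolation=3);cv2.imwrite("pics/s6.png",a)
E
```

```text
t 12.575 conv mm [-148.3   40.5  305. ] err [-39.9   0.   -0.1] F [-0.4  0.5 -0.9] q [-1.11  0.81  1.09  1.18 -0.02  1.69 -1.78]
[  -5.3   21.2 -106.1] [-0.1 -0.1  0.1]
[  -5.3   59.6 -152.1] [39.9 -0.   0.1]
[-40.8 210.  -26.6] [39.9 -0.   0.1]
```

View pics/s6.png

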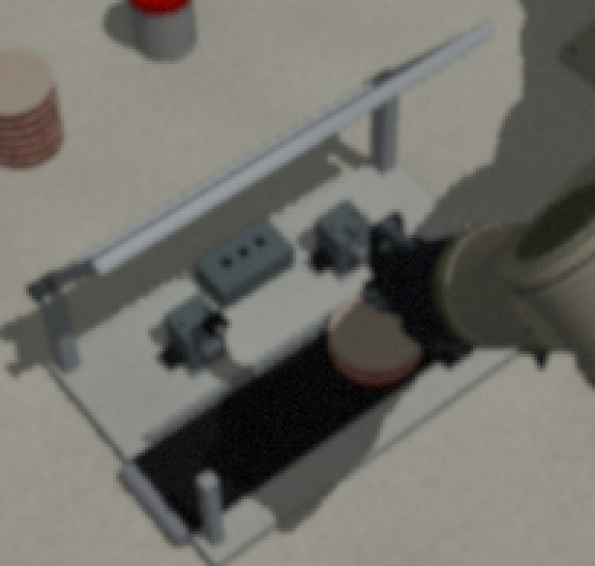

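The roller is back at (215,322), the guard is still up and the dishes haven't moved. I'll go up, untilt, and move over the bar.

Request:
{"fn": "move_arm", "kwargs": {
  "motion": "-1 5 -25 0 0 0 0;-2 10 -50 4 0 0 0;-3 20 -75 9 0 0 0;-4 30 -100 14 0 0 0;-5 40 -120 19 0 0 0;-5 50 -140 25 0 0 0;-5 60 -152 31 0 0 0;-5 60 -152 37 0 0 0;-5 60 -152 40 0 0 0;-10 80 -135 40 0 0 0;-15 100 -118 40 0 0 0;-20 120 -102 40 0 0 0;-25 140 -85 40 0 0 0;-30 160 -69 40 0 0 0;-35 180 -52 40 0 0 0;-38 197 -38 40 0 0 0;-41 210 -27 40 0 0 0;-41 210 -27 40 0 0 0;-41 210 -27 40 0 0 0"
}}

```text
time_s: 15.0
position: [0.5781, -0.0227, 0.4596]
ee_rot: [0.999, -0.047, -0.001, -0.001]
force: [-0.2, -0.1, -0.0]
gripper_width: 0.0
grasp_force: 0.0
```

```bash
python3 - <<'E'
from h import *
show()
for a in(.92,.8,.65,.5,.35,.2,.1,0,-.03):
    x=.13-.228*np.cos(a)+.007*np.sin(a);z=.14+.228*np.sin(a)+.007*np.cos(a)+.008   # TCP with tip on bar
    print(a,end=" ");rel(W(x+.004*a,0,z),Rt(0))
E
```

```text
t 15.0 conv mm [ -4.8  -0.7 459.6] err [ 0.1 -0.1 -0.1] F [-0.2 -0.1 -0. ] q [-0.8   0.32  1.07  1.19 -0.29  1.79 -1.48]
0.92 [  0.9   6.2 126. ] [-0.1  0.1  0.1]
0.8 [  1.  -15.5 143.2] [-0.1  0.1  0.1]
0.65 [  1.1 -39.5 168.1] [-0.1  0.1  0.1]
0.5 [  1.2 -59.5 196.3] [-0.1  0.1  0.1]
0.35 [  1.3 -75.1 227. ] [-0.1  0.1  0.1]
0.2 [  1.4 -85.9 259.6] [-0.1  0.1  0.1]
0.1 [  1.4 -90.3 282.1] [-0.1  0.1  0.1]
0 [  1.5 -92.5 304.8] [-0.1  0.1  0.1]
-0.03 [  1.5 -92.7 311.7] [-0.1  0.1  0.1]
```

Request:
{"fn": "move_arm", "kwargs": {
  "motion": "0 5 40 0 0 0 0;1 10 80 0 0 0 0;1 10 110 0 0 0 0;1 10 122 0 0 0 0;1 4 130 0 0 0 0;1 -4 137 0 0 0 0;1 -11 143 0 0 0 0;1 -20 151 0 0 0 0;1 -28 160 0 0 0 0;1 -36 168 0 0 0 0;1 -36 168 0 0 0 0"
}}

```text
time_s: 16.38
position: [0.5815, 0.0134, 0.2908]
ee_rot: [0.999, -0.047, -0.002, -0.001]
force: [-0.0, -0.3, -0.4]
gripper_width: -0.0
grasp_force: 0.0
```

```bash
python3 - <<'E'
from h import *
show()
im,d=cams.get_image("scene");a=cv2.resize(im[100:335,180:425],(595,566),interpolation=3);cv2.imwrite("pics/s7.png",a)
for a in(.5,.35,.2,.1,0,-.03):
    x=.13-.228*np.cos(a)+.007*np.sin(a)+.004;z=.14+.228*np.sin(a)+.007*np.cos(a)+.008
    print(a,end=" ");rel(W(x,0,z),Rt(0))
E
```

```text
t 16.375 conv mm [-41.   -0.8 290.8] err [ 0.1 -0.2 -0.1] F [-0.  -0.3 -0.4] q [-0.92  0.32  1.04  1.54 -0.28  1.44 -1.53]
0.5 [  0.7 -22.2  28. ] [-0.1  0.2  0.1]
0.35 [  0.8 -37.2  58.7] [-0.1  0.2  0.1]
0.2 [  0.9 -47.4  91.3] [-0.1  0.2  0.1]
0.1 [  1.  -51.5 113.7] [-0.1  0.2  0.1]
0 [  1.  -53.3 136.5] [-0.1  0.2  0.1]
-0.03 [  1.1 -53.4 143.3] [-0.1  0.2  0.1]
```

View pics/s7.png

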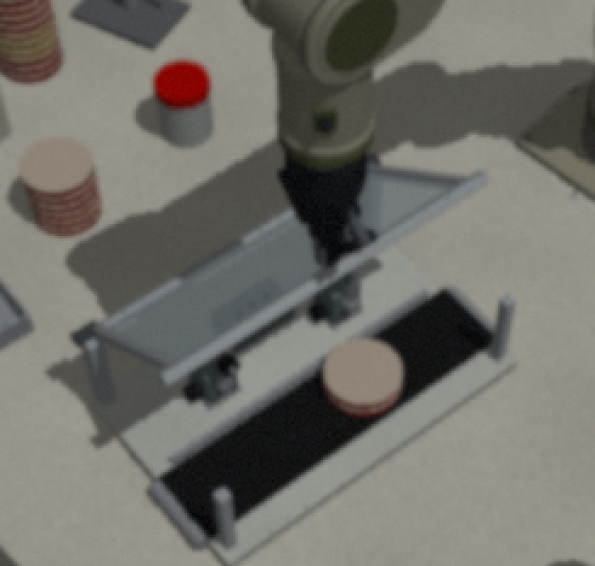

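The guard is partly lowered: its bar now runs from (165,375) to (485,180), with the fingertip on its outer side at (330,260). I'll continue along the arc.

Request:
{"fn": "move_arm", "kwargs": {
  "motion": "0 -8 9 0 0 0 0;0 -15 18 0 0 0 0;1 -22 28 0 0 0 0;1 -27 38 0 0 0 0;1 -32 48 0 0 0 0;1 -37 59 0 0 0 0;1 -41 70 0 0 0 0;1 -45 81 0 0 0 0;1 -47 91 0 0 0 0;1 -50 102 0 0 0 0;1 -51 113 0 0 0 0;1 -53 122 0 0 0 0;1 -53 130 0 0 0 0;1 -53 136 0 0 0 0;1 -53 139 0 0 0 0;1 -53 139 0 0 0 0"
}}

```text
time_s: 18.42
position: [0.5879, 0.0655, 0.155]
ee_rot: [0.999, -0.048, -0.001, -0.002]
force: [-11.6, 1.8, 24.4]
gripper_width: 0.0005
grasp_force: 12.0
```

```bash
python3 - <<'E'
from h import *
show()
im,d=cams.get_image("scene");a=cv2.resize(im[100:335,180:425],(595,566),interpolation=3);cv2.imwrite("pics/s8.png",a)
E
```

```text
t 18.425 conv mm [-93.5   0.6 155. ] err [ 0.2 -0.1 -0. ] F [-11.6   1.8  24.4] q [-0.92  0.45  0.95  1.7  -0.4   1.2  -1.54]
```

24 N with the tip at z = 0.147 (bar top when shut) means the guard is on its stop. I'll lift off.

Request:
{"fn": "move_arm", "kwargs": {
  "motion": "0 0 -8 0 0 0 0;0 0 -25 0 0 0 0;0 0 -50 0 0 0 0;0 0 -80 0 0 0 0;0 0 -110 0 0 0 0;0 0 -140 0 0 0 0;0 0 -160 0 0 0 0;0 0 -160 0 0 0 0"
}}

```text
time_s: 19.48
position: [0.5887, 0.0646, 0.3147]
ee_rot: [0.999, -0.048, 0.001, -0.001]
force: [0.3, 0.4, 0.2]
gripper_width: -0.0
grasp_force: 0.0
```

```bash
python3 - <<'E'
from h import *
show()
im,d=cams.get_image("scene");a=cv2.resize(im[100:335,180:425],(595,566),interpolation=3);cv2.imwrite("pics/s9.png",a)
E
```

```text
t 19.475 conv mm [-92.7   1.5 314.7] err [ 0.2  0.1 -0. ] F [0.3 0.4 0.2] q [-0.98  0.34  1.03  1.47 -0.29  1.49 -1.62]
```

View pics/s9.png

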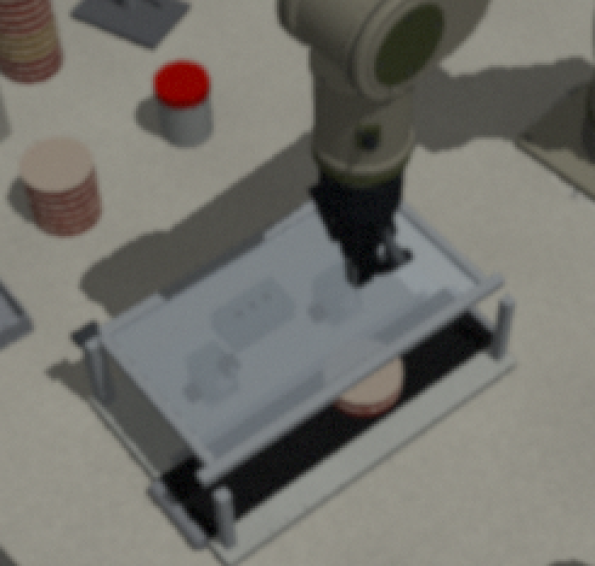

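```bash
python3 - <<'E'
from h import *
m=cams.camera_model("scene")
for a in(0,.04,.1):
    P=[W(.13-.223*np.cos(a),y,.14+.223*np.sin(a)) for y in(-.205,.205)]
    q=cv2.projectPoints(np.array(P),cv2.Rodrigues(np.array(m["R"]))[0],np.array(m["t"]),np.array(m["intrinsics"]),np.array(m["distortion"]))[0].reshape(-1,2)
    print(a,((q-[180,100])*[595/245,566/235]).round(0).tolist())
E
```

```text
0 [[500.0, 277.0], [199.0, 479.0]]
0.04 [[501.0, 272.0], [198.0, 474.0]]
0.1 [[502.0, 264.0], [196.0, 467.0]]
```

```bash
python3 -c "
from bench import r
print(r.hand_in())"
```

```text
the job is handed in; nothing more can be done
None
```

I pushed the roller switch to about 0.6 rad (estimated from force and finger travel), past its click and short of the end stop. It sprang back, I pushed the guard shut, and I handed the job in at about 19.5 s with the arm clear; no verdict came back.

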